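# Hold the seed sample cell in the light gate

### The job

First slide the shutter of the light gate fully open, until it meets its end stop. Then take the flat-sided sample cell out of the rack, gripping it by its two frosted faces only (never touch the clear ones with the fingers), and hold it upright in the gap of the light gate, midway between lamp and detector, with its window centred on the beam and the light going straight through the clear faces. Finish while still holding it there, clear of the gate, and leave the two round vials where they stand in the rack.

Things in the scene. Friction and masses are not known exactly. Their poses are not given: they have to be found in the camera images.
- gate: Fixed light gate, left or right on the table. Origin on the table under the beam's middle; the beam runs along gate y. Aluminium lamp housing: x -35 to 85, y 50 to 125 mm. Black detector housing: x -35 to 35, y -110 to -50 mm. Tops 110 mm above the table. Gap between them 100 mm (95 beside the shutter blade), open above and to both x sides; base plate in it 12 mm thick, x -50 to 90 mm.
- beam (a point): Middle of the light beam, half-way between lamp and detector, 85 mm above the table. Axes as the gate: the beam runs along y.
- shutter (a joint): Travel of the lamp's shutter slide in m: 0 = shut (blade before the lamp's aperture), 0.050 = fully open at its end stop. It moves along the gate's +x axis as it opens, stays where it is left, and takes about 3 N plus 8 N per m/s.
- shutter_grip (a point): Centre of the shutter's black upright fin on top of the lamp housing: 14 mm along gate x (its sliding direction), 26 mm along gate y, reaching from 116 to 150 mm above the table; point at 133 mm. Below it a slide plate (44 by 50 mm), top at 116 mm. Shut, it is at gate x = 0, y = 80 mm. Axes as the gate.
- cell_mid (a point): Centre of the sample cell: upright clear block with seeds cast in its lower half, 40 (cell x) by 26 (cell y) by 75 mm tall, 80 g, small white stopper on top (28 x 18 x 8 mm). Narrow faces at x = +-20 mm, 26 mm wide, are frosted: the grip faces. Wide faces at y = +-13 mm are clear. Stands in any one rack bay, point 43.5 mm above the table, block top at 81 mm.
- cell_window (a point): Middle of the cell's window, the part that light must pass: on the cell's axis, 22 mm above its underside (15.5 mm below the cell's centre). Axes as the cell: light should go along cell y, either way round.
- rack: Fixed black rack, 64 mm (x) by 234 mm (y), rim 24 mm above the table, on the other side from the gate. Three bays 48 mm (x) by 34 mm (y) in a row along rack y, centres at y = -80, 0 and 80 mm, floors 6 mm above the table. Origin under its centre. The cell's frosted faces look along rack x.
- vial_a_mid (a point): Centre of a round capped vial, 26 mm across, 60 mm tall, standing in another bay of the rack, point 36 mm above the table.
- vial_b_mid (a point): Centre of the other round vial, same size, in the remaining bay.
Things that resemble listed ones, but are neither listed nor needed, are in the scene too. Leave any blue look-alike of the part that bears cell_mid alone.

How it is judged:
By the outcome, as a careful person would: the job done as asked, in the order asked, and still so for the second after the job is handed in, while the arm keeps its last pose, push and grip.
It also fails if it takes over 54 s, if anything falls off the work surface, if the arm or the gripper's body presses on something with over 40 N, if the wrist force passes 120 N, or if a joint passes its speed limit or range.

### The arm

A 7-joint arm with a two-finger parallel gripper is mounted at the origin on the work surface. World frame = base frame: x ahead of the robot, y to its left, z up, the work surface at z = 0. Lengths are in mm, angles in rad, forces in N, time in s.
With the tool pointing down it reaches from about 400 to 900 mm from the base axis. Payload 5.5 kg.
Tool frame: the origin (TCP) lies midway between the tips of the shut fingers; the grasp point (between the pads) lies 19 mm behind it; y points along the fingers, x is the direction in which the jaws open and shut, and the axes are right-handed (so a half turn about y gives the same grasp; the last joint's range is limited). The gripper opens to 85 mm and grips with 20 to 120 N. Pads are 22 mm wide; open, the fingers measure 114 mm over their backs; the gripper's body (76 mm by 85 mm) begins 54 mm behind the grasp point. The pads swing forward as they close: fully open they stand 13 mm farther back than shut.
Start: joints at [-0.841, 0.501, -0.427, 1.55, 0.221, 1.138, -0.21], TCP at [292.485, 580.476, 231.31] pointing down, gripper open.
Joint ranges: [-2.88, 2.88], [-0.31, 2.03], [-1.54, 1.56], [0.2, 2.42], [-1.41, 4.55], [0.19, 2.02], [-2.57, 2.57]. Speed limits (rad/s): [2.57, 2.57, 3.14, 3.14, 3.14, 3.14, 3.14].

### API

Orientations are given as a unit quaternion [x, y, z, w].
In Python, from station import status, camera, camera_model, arm gives the robot as it stands.
- The arm moves only by the tool apply_moves, never from a script. Its argument "rows" is a list of rows, each an object with "travel": the shift along the world's x, y, z scaled (see below), a list of three; "dr": the turn, a rotation vector about the world's x, y, z scaled (see below), a list of three; "claw": the opening, from 0 (shut) to 1 (fully open). A call has 1 to 20 rows; each row shifts and turns the pose as measured when the row begins; what a row does not reach is not made up. The controller multiplies each number of a shift by 0.05 m and each number of a turn by 4 degrees. A row lasts 1/8 s, in which the tool goes at most 62.5 mm and 10.7 degrees, less where a joint would pass 70% of its speed; a pose out of reach is approached as far as the arm can. A call with a number of a shift or a turn outside -1 to 1 is refused whole. A call with a gripper value outside its range is refused whole. The fingers move at their own pace and stop on an object; the grip force is fixed at half the most. Time passes only in rows, so rows that do not move let the fingers close. It gives the time, the measured TCP pose, the force and the opening at its end, in the units of the state.
- status.get_state(): the state, without advancing time (a new reading comes with each control period).
- camera(name): name is "scene" or "top"; returns the picture (480x640x3 uint8, red, green, blue); there is no depth.
- camera_model(name): a dict with "camera_matrix" (3x3 intrinsics, pixels), "R" (3x3) and "t" (3): a world point X has camera coordinates R X + t. Camera axes: x right, y down, z forward; pixel columns grow to the right and rows downward; lengths in mm; the calibration is good to about 2 mm. A picture is of the moment at which its call begins. camera_model takes no time and is no camera call.
- arm.finish_job(): hands the job in, once; it reports no verdict.
The state is a dict: "t": time; "qpos": joint angles; "joint_velocities": joint speeds; "joint_torque": joint torques, N m; "eef_pos": TCP position; "ee_rot": TCP orientation; "wrist_force": force on the tool from outside, world axes, zero at the start; "moment": the same for the moment, N m; "width": opening from 0.0 (shut) to 1.0 (fully open).
Only numpy, scipy, OpenCV 4.12 (cv2) and the standard library are available. Lean on these libraries where they do the work, as an engineer would, in place of code of your own. Each camera call takes 0.05 s, during which the arm holds its last target.

## Working session

There is one attempt and no reset: what is moved stays moved. The work goes in short steps, Python scripts to look and compute and a tool call to move; the robot and the scene stay as the last step left them, time stands still between calls to the robot, and variables do not carry over. Pictures are saved under pics/ and viewed, and the job is handed in when it is done.

Besides the shell and the picture viewer there is one more tool, called after "Request:" as a command line: name --argument value ..., lists and objects as JSON in quotes. apply_moves: Moves the arm, as the interface text tells. Its arguments: {"type":"object","properties":{"rows":{"type":"array","items":{"type":"object","properties":{"travel":{"type":"array","items":{"type":"number"}},"dr":{"type":"array","items":{"type":"number"}},"claw":{"type":"number"}}}}},"required":["rows"]}

```bash
ls; mkdir -p pics
python3 - <<'E'
from station import status, camera, camera_model, arm
import cv2, json
for n in("scene","top"):
    cv2.imwrite(f"pics/{n}0.png",camera(n)[:,:,::-1]); m=camera_model(n); print(n,m)
print(status.get_state())
E
```

```text
pics
scene {'camera_matrix': array([[447.32093953,   0.        , 316.18289986],
       [  0.        , 447.32093953, 231.58657763],
       [  0.        ,   0.        ,   1.        ]]), 'R': array([[ 4.98390510e-01,  8.66952651e-01, -3.84044510e-06],
       [ 6.22359270e-01, -3.57782663e-01, -6.96175628e-01],
       [-6.03552680e-01,  3.46964936e-01, -7.17871503e-01]]), 't': array([-242.13305019, -223.24227038, 1203.72816089])}
top {'camera_matrix': array([[434.10977728,   0.        , 322.81109182],
       [  0.        , 434.10977728, 237.05848116],
       [  0.        ,   0.        ,   1.        ]]), 'R': array([[ 0.00553403, -0.99917936,  0.04012467],
       [-0.9910373 , -0.01083574, -0.13314524],
       [ 0.13347075, -0.03902821, -0.99028398]]), 't': array([ -7.39934216, 505.14770945, 800.66277094])}
{'t': 0.1, 'qpos': array([-0.84076303,  0.50176035, -0.42677497,  1.55137272,  0.22081287,
        1.13832583, -0.21034144]), 'joint_velocities': array([-1.69087777e-03, -2.80764317e-03,  5.26739953e-04, -2.35992367e-03,
        9.40545931e-05, -7.68760640e-04, -8.93654254e-04]), 'joint_torque': array([-1.03187462e-02, -5.70805085e+01, -5.83793297e+00, -2.81744778e+01,
        1.06691263e-02,  5.56240251e-03,  9.85687223e-06]), 'eef_pos': array([292.30503857, 579.83983558, 230.34494212]), 'ee_rot': array([ 0.60242173,  0.37023534, -0.37133678, -0.60176644]), 'wrist_force': array([ 0.82083396,  0.97565894, -0.10723943]), 'moment': array([ 0.00962739, -0.00322617, -0.00894531]), 'width': 1.000594944383985}
```

View pics/scene0.png

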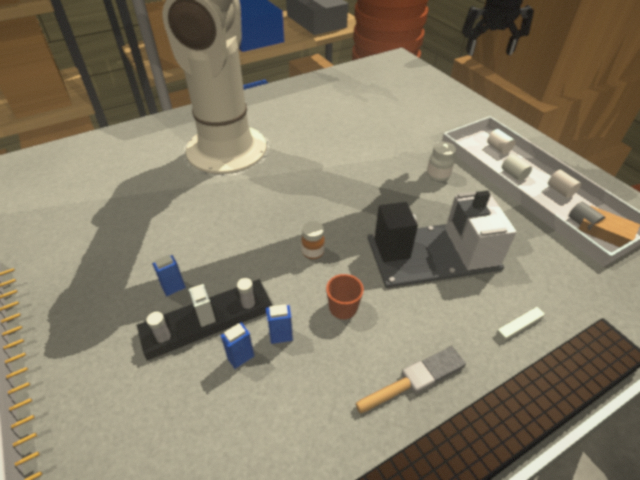

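View pics/top0.png

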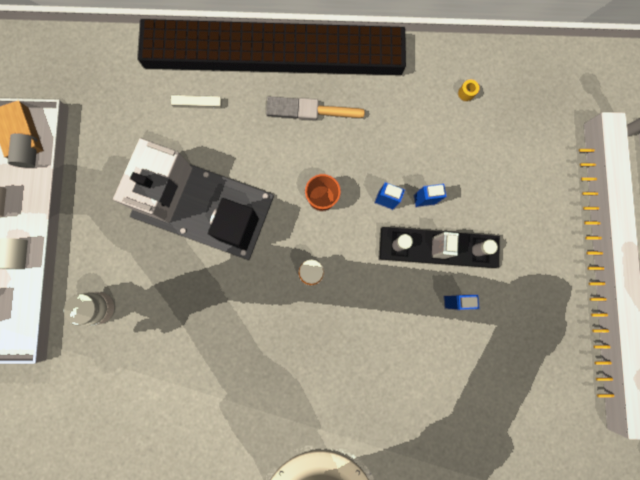

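Candidates for the cell: the clear block in the middle bay, scene (202,305) / top (447,243). Blue look-alikes sit at scene (168,275), (237,345) and (280,324), and the round vials at scene (157,325) and (245,292). By description I choose the middle-bay block, and check it in crops.

Run:
```python
import cv2, numpy as np
t=cv2.imread("pics/top0.png"); s=cv2.imread("pics/scene0.png")
def crop(im,x,y,w,h,k,name):
    cv2.imwrite(name,cv2.resize(im[y:y+h,x:x+w],None,fx=k,fy=k,interpolation=cv2.INTER_CUBIC))
crop(t,370,215,140,60,5.7,"pics/c_rack.png")
crop(t,100,125,190,140,4.2,"pics/c_gate.png")
crop(s,130,250,150,110,5.2,"pics/c_rack_s.png")
crop(s,360,180,160,110,5,"pics/c_gate_s.png")
```

```text
(no output)
```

View pics/c_rack.png

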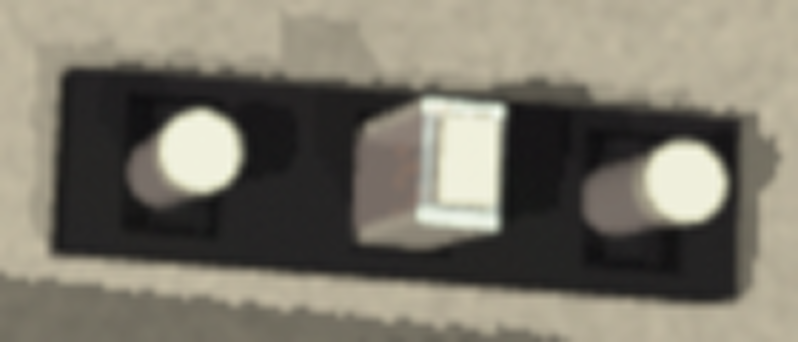

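View pics/c_gate.png

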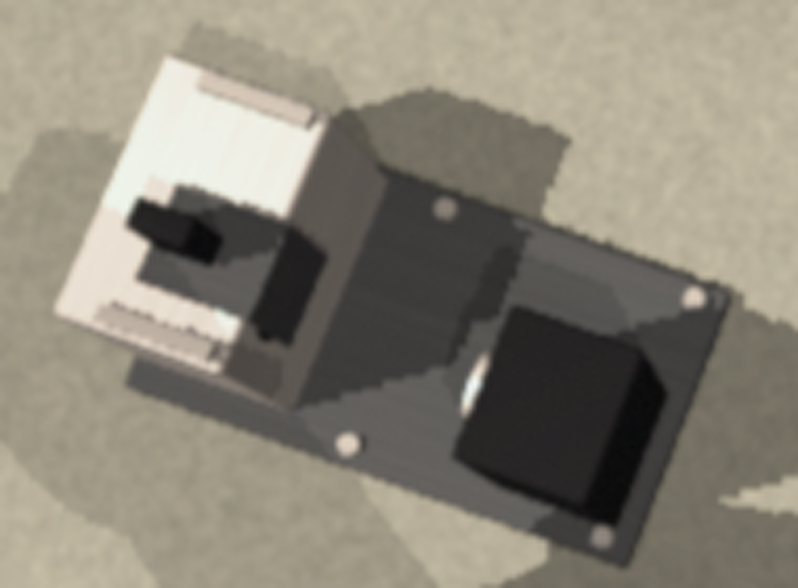

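View pics/c_rack_s.png

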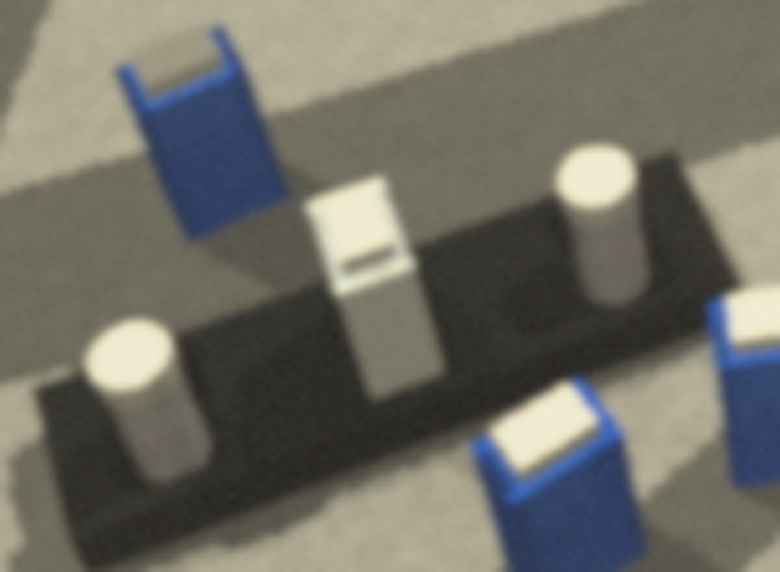

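View pics/c_gate_s.png

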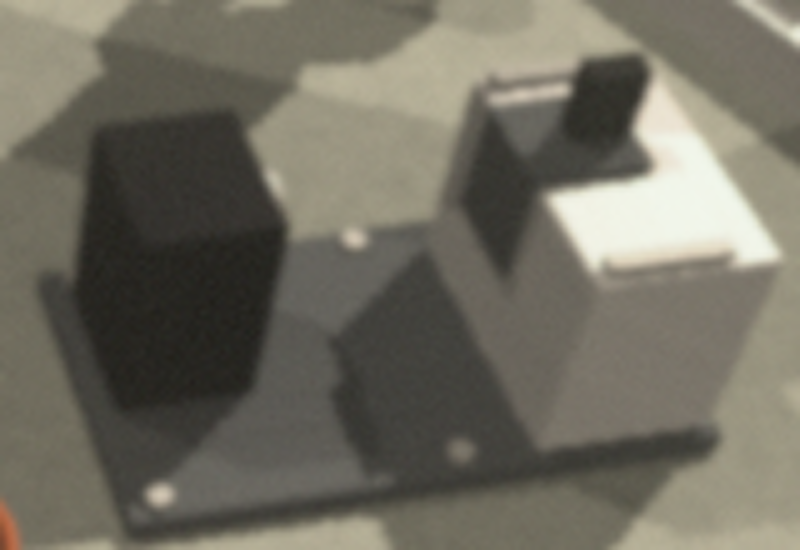

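The crops show the clear block with its white stopper in the middle bay, with round vials on both sides, so that is the cell. The shutter fin stands at the near end of the lamp. Next I fit the poses from the corners.

```bash
cat > h.py <<'E'
import numpy as np
from scipy.optimize import least_squares
from station import camera_model
M={n:camera_model(n) for n in("scene","top")}
def proj(n,X):
    m=M[n]; c=np.atleast_2d(X)@m["R"].T+m["t"]; p=c@m["camera_matrix"].T; return p[:,:2]/p[:,2:]
def px(c,off,k): return (np.array(c,float)+.5)/k-.5+np.array(off)
def pose(p,L):
    L=np.atleast_2d(np.array(L,float)); c,s=np.cos(p[2]),np.sin(p[2])
    return np.c_[p[0]+c*L[:,0]-s*L[:,1],p[1]+s*L[:,0]+c*L[:,1],L[:,2]]
def fit(obs,p0):
    # obs: list (cam, local, pixel)
    f=lambda p:np.concatenate([(proj(n,pose(p,l))[0]-q) for n,l,q in obs])
    r=least_squares(f,p0,loss="soft_l1"); return r.x,r.fun.reshape(-1,2)
def ray(n,q,z):
    m=M[n]; d=m["R"].T@np.linalg.solve(m["camera_matrix"],[q[0],q[1],1]); o=-m["R"].T@m["t"]
    return o+d*(z-o[2])/d[2]
E
cat > fit0.py <<'E'
from h import *
np.set_printoptions(precision=2,suppress=True)
T=lambda l,c:("top",l,px(c,(100,125),4.2)); S=lambda l,c:("scene",l,px(c,(360,180),5))
G=[T((-35,125,110),(55,312)),T((85,125,110),(170,57)),T((85,50,110),(325,120)),T((-35,50,110),(218,372)),
T((35,-50,110),(515,308)),T((35,-110,110),(640,350)),T((-35,-50,110),(455,458)),T((-35,-110,110),(585,507)),
S((85,125,110),(780,260)),S((85,50,110),(597,290)),S((-35,50,110),(483,85)),S((35,-50,110),(285,228)),S((35,-110,110),(150,245)),S((-35,-110,110),(97,128)),S((-35,-50,110),(235,110))]
def rep(nm,G,p0):
    p,r=fit(G,p0); print(nm,p,np.degrees(p[2]));print(r.T)
    for c in("top","scene"):
        g=[o for o in G if o[0]==c]
        if len(g)>1: print("  only",c,fit(g,p)[0])
    return p
rep("gate",G,[600,350,-.3])
T=lambda l,c:("top",l,px(c,(370,215),5.7)); S=lambda l,c:("scene",l,px(c,(130,250),5.2))
R=[T((32,117,24),(65,70)),T((32,-117,24),(740,115)),T((-32,-117,24),(737,298)),T((-32,117,24),(52,252)),S((-32,-117,24),(38,392)),S((-32,117,24),(675,152)),S((32,117,24),(740,285))]
rep("rack",R,[500,-250,0])
C=[T((20,13,81),(422,97)),T((20,-13,81),(508,103)),T((-20,-13,81),(500,232)),T((-20,13,81),(416,222)),
S((-20,-13,81),(305,208)),S((-20,13,81),(385,178)),S((20,13,81),(415,262)),S((20,-13,81),(335,290))]
rep("cell",C,[500,-250,0])
from scipy.spatial.transform import Rotation as Ro
from station import status
print(Ro.from_quat(status.get_state()["ee_rot"]).as_matrix())
E
python3 fit0.py
```

```text
gate [548.27 236.37  -0.34] -19.573406197277876
[[-0.93 -0.69  2.1   0.81 -0.65  1.74 -1.44  0.17  1.49  0.31 -2.3   1.73
  -1.86 -1.46 -0.02]
 [ 0.25 -1.26 -1.83  0.77 -1.36  0.35  0.07  0.28  0.41 -0.35 -1.7   0.03
   0.69 -0.74 -0.78]]
  only top [547.91 236.31  -0.34]
  only scene [549.   236.45  -0.35]
rack [ 490.32 -233.53   -0.06] -3.5163040039809865
[[ 0.46 -0.61 -0.47  1.14 -0.74  0.13  0.3 ]
 [-0.74 -0.08  0.07 -0.22 -0.08 -0.29 -1.3 ]]
  only top [ 489.83 -233.34   -0.06]
  only scene [ 491.17 -233.96   -0.07]
cell [ 489.47 -234.95   -0.08] -4.658566179293862
[[ 0.12 -1.   -0.57  0.1   0.09 -0.63 -0.12  0.19]
 [ 0.5   0.74 -0.29  0.18 -0.44  0.23  1.1   1.16]]
  only top [ 489.99 -235.58   -0.09]
  only scene [ 488.41 -234.4    -0.08]
[[ 0.45 -0.   -0.89]
 [ 0.89 -0.    0.45]
 [-0.   -1.    0.  ]]
```

```bash
cat > ov.py <<'E'
from h import *
import cv2
def box(p,x0,x1,y0,y1,z0,z1):
    return [pose(p,np.array([a,b])) for a,b in [((x0,y0,z),(x1,y0,z)) for z in(z0,z1)]+[((x0,y1,z),(x1,y1,z)) for z in(z0,z1)]+[((x0,y0,z),(x0,y1,z)) for z in(z0,z1)]+[((x1,y0,z),(x1,y1,z)) for z in(z0,z1)]+[((x,y,z0),(x,y,z1)) for x in(x0,x1) for y in(y0,y1)]]
def draw(n,im,boxes,off,wh,k,out):
    c=cv2.resize(im[off[1]:off[1]+wh[1],off[0]:off[0]+wh[0]],None,fx=k,fy=k,interpolation=cv2.INTER_CUBIC)
    cols=[(0,0,255),(0,255,0),(255,0,255),(255,255,0)]
    for i,b in enumerate(boxes):
        for e in b:
            q=(proj(n,e)-off+.5)*k-.5
            cv2.line(c,tuple(int(v*8) for v in q[0]),tuple(int(v*8) for v in q[1]),cols[i%4],1,cv2.LINE_AA,3)
    cv2.imwrite(out,c)
E
python3 - <<'E'
from ov import *
g=[548.27,236.37,-.3416]; 
B=[box(g,-35,85,50,125,12,110),box(g,-35,35,-110,-50,12,110),box(g,-7,7,67,93,116,150)]
t=cv2.imread("pics/top0.png"); s=cv2.imread("pics/scene0.png")
draw("top",t,B,np.array((100,125)),(190,140),4.2,"pics/o1.png")
draw("scene",s,B,np.array((360,180)),(160,110),5,"pics/o2.png")
E
```

```text
(no output)
```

View pics/o1.png

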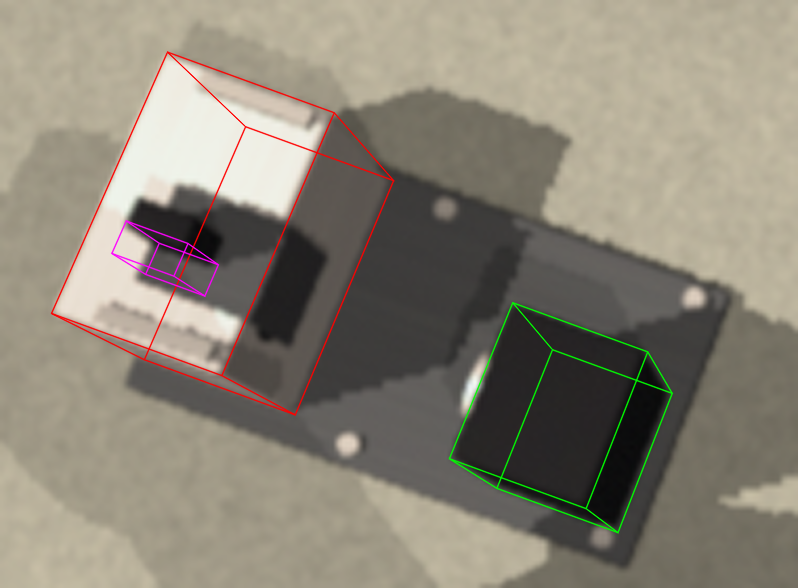

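View pics/o2.png

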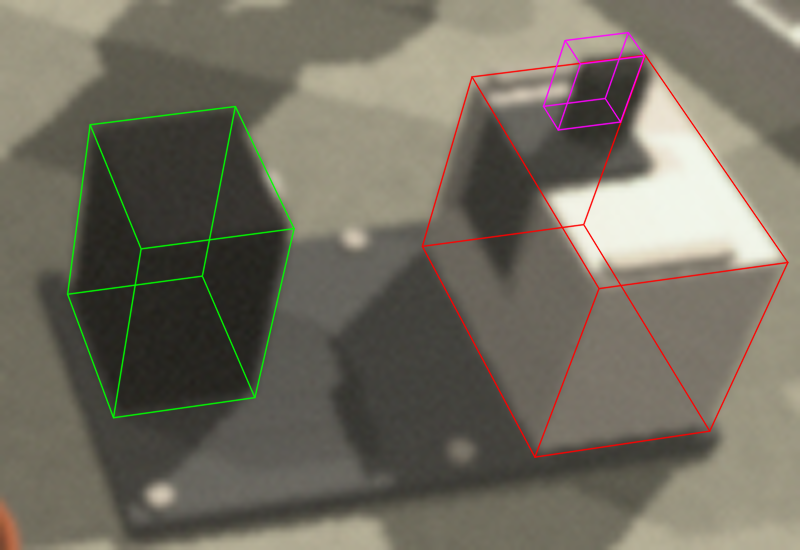

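Run:
```python
from h import *
np.set_printoptions(precision=1,suppress=True)
g=np.array([548.27,236.37,-.3416])
# fin top centre / slide: fin top corners picks, top crop: (140,198),(222,238); scene crop top corners (580,58),(648,58)?
for n,q in(("top",px((140,200),(100,125),4.2)),("top",px((215,238),(100,125),4.2)),("top",px((173,228),(100,125),4.2))):
    w=ray(n,q,150); d=w[:2]-g[:2]; c,s=np.cos(g[2]),np.sin(g[2]); print(w,"local",c*d[0]+s*d[1],-s*d[0]+c*d[1])
q=px((615,58),(360,180),5); w=ray("scene",q,150); d=w[:2]-g[:2]; print("scene top fin",c*d[0]+s*d[1],-s*d[0]+c*d[1])
# shutter blade face lower corners in scene (z?), fin world pos
for sx in(0,13,50): print(sx,pose(g,[[sx,80,133],[sx-45,80,133]]))
for q in((390,197),(430,197),(466,302)): print("blue",ray("top",q,75))
```

```text
[594.4 316.7 150. ] local 16.60919984154924 91.12916130037179
[579.5 286.7 150. ] local 12.623060047458946 57.86019009552189
[583.3 303.2 150. ] local 10.645779179234069 74.6918921943403
scene top fin 6.3509050708158306 81.46763155027782
0 [[575.1 311.7 133. ]
 [532.7 326.8 133. ]]
13 [[587.3 307.4 133. ]
 [544.9 322.5 133. ]]
50 [[622.2 295.  133. ]
 [579.8 310.1 133. ]]
blue [ 576.3 -126.4   75. ]
blue [ 577.4 -201.7   75. ]
blue [ 383.6 -262.3   75. ]
```

Run:
```python
from ov import *
g=[548.27,236.37,-.3416]; 
t=cv2.imread("pics/top0.png"); s=cv2.imread("pics/scene0.png")
for sx,n in((12,"a"),):
  B=[box(g,sx-22,sx+22,55,105,110,116),box(g,-35,35,-110,-50,12,110),box(g,sx-7,sx+7,67,93,116,150)]
  draw("top",t,B,np.array((110,145)),(70,75),8,"pics/p1.png")
  draw("scene",s,B,np.array((440,180)),(80,70),8,"pics/p2.png")
a=cv2.imread("pics/p1.png");b=cv2.imread("pics/p2.png")
b=cv2.resize(b,(int(b.shape[1]*.36/.36*.35*2.2*.5),int(b.shape[0]*.35*2.2*.5)))
import numpy as np
a=cv2.resize(a,None,fx=.8,fy=.8);b=cv2.imread("pics/p2.png");b=cv2.resize(b,None,fx=.53,fy=.53)
H=max(a.shape[0],b.shape[0]);c=np.zeros((H,a.shape[1]+b.shape[1],3),np.uint8);c[:a.shape[0],:a.shape[1]]=a;c[:b.shape[0],a.shape[1]:]=b
cv2.imwrite("pics/p3.png",c);print(c.shape)
```

```text
(480, 787, 3)
```

View pics/p3.png

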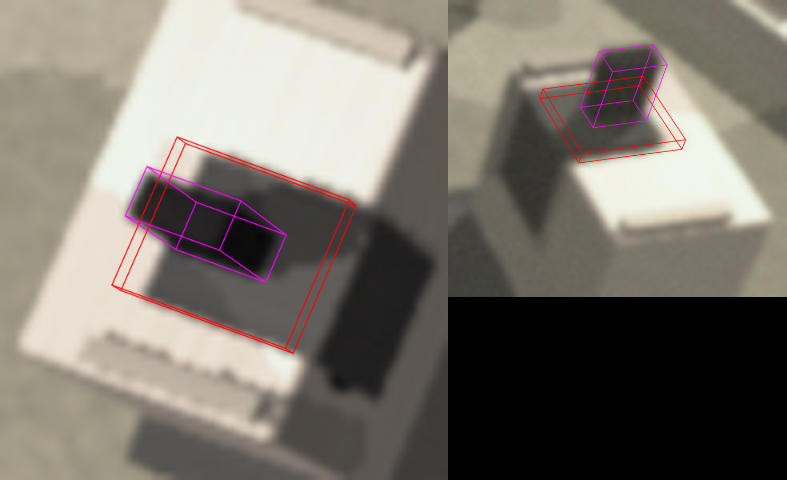

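Request:
apply_moves --rows '[{"travel": [0.6, -0.6, 0], "dr": [0, 0, 0.25], "claw": 0}, {"travel": [0.7, -0.7, 0], "dr": [0, 0, 0.25], "claw": 0}, {"travel": [0.7, -0.7, 0], "dr": [0, 0, 0.25], "claw": 0}, {"travel": [0.7, -0.7, 0], "dr": [0, 0, 0.25], "claw": 0}, {"travel": [0.7, -0.7, 0], "dr": [0, 0, 0.25], "claw": 0}, {"travel": [0.7, -0.7, 0], "dr": [0, 0, 0.25], "claw": 0}, {"travel": [0.5, -0.5, 0], "dr": [0, 0, 0.2], "claw": 0}, {"travel": [0.3, -0.3, 0], "dr": [0, 0, 0.1], "claw": 0}, {"travel": [0, 0, 0], "dr": [0, 0, 0], "claw": 0}]'

```text
t: 1.23
eef_pos: [539.9, 323.4, 225.4]
ee_rot: [0.577, 0.406, -0.414, -0.576]
wrist_force: [-0.4, -0.2, -0.3]
width: -0.0
```

```bash
cat > st.py <<'E'
import sys
from h import *
from station import status
from scipy.spatial.transform import Rotation as Ro
np.set_printoptions(precision=2,suppress=True)
G=np.array([548.27,236.37,-.3416])
def st():
    s=status.get_state(); R=Ro.from_quat(s["ee_rot"]).as_matrix(); p=s["eef_pos"]
    d=p[:2]-G[:2]; c,q=np.cos(G[2]),np.sin(G[2])
    print("t",round(s["t"],2),"p",p,"jaw",np.degrees(np.arctan2(R[1,0],R[0,0])),"down",R[:,1],"F",s["wrist_force"],"w",s["width"],"gate",c*d[0]+q*d[1],-q*d[0]+c*d[1],"vel",abs(s["joint_velocities"]).max())
    return s
if __name__=="__main__":
    s=st()
    if len(sys.argv)>3: # target xyz, optional jaw
        T=np.array([float(v) for v in sys.argv[1:4]]); print("units left",(T-s["eef_pos"])/50)
E
python3 st.py 551.5 320 126
```

```text
t 1.23 p [539.9  323.35 225.38] jaw 70.80994997980743 down [-0.01 -0.01 -1.  ] F [-0.36 -0.16 -0.32] w -0.00033668366024765874 gate -37.03018310800216 79.15319251910893 vel 0.028296607255473324
units left [ 0.23 -0.07 -1.99]
```

Request:
apply_moves --rows '[{"travel": [0.2, -0.05, -0.5], "dr": [0, 0, 0], "claw": 0}, {"travel": [0, 0, -0.6], "dr": [0, 0, 0], "claw": 0}, {"travel": [0, 0, -0.5], "dr": [0, 0, 0], "claw": 0}, {"travel": [0, 0, -0.15], "dr": [0, 0, 0], "claw": 0}, {"travel": [0, 0, 0], "dr": [0, 0, 0], "claw": 0}]'

```text
t: 1.85
eef_pos: [544.5, 327.8, 136.0]
ee_rot: [-0.574, -0.408, 0.415, 0.576]
wrist_force: [0.3, -0.3, 0.3]
width: -0.003
```

```bash
python3 st.py 551.5 320 126
python3 - <<'E'
from station import camera
import cv2,numpy as np
a=cv2.resize(camera("top")[125:245,100:240,::-1],None,fx=2.8,fy=2.8,interpolation=2);b=cv2.resize(camera("scene")[120:260,400:540,::-1],None,fx=2.8,fy=2.8,interpolation=2)
c=np.zeros((392,784,3),np.uint8);c[:a.shape[0],:392]=a;c[:392,392:]=b;cv2.imwrite("pics/q1.png",c)
E
```

```text
t 1.85 p [544.46 327.78 135.98] jaw 71.20246311437967 down [-0.01 -0.   -1.  ] F [ 0.32 -0.29  0.26] w -0.003114026719221708 gate -34.21027456455164 84.8499688186903 vel 0.00806607910244178
units left [ 0.14 -0.16 -0.2 ]
```

View pics/q1.png

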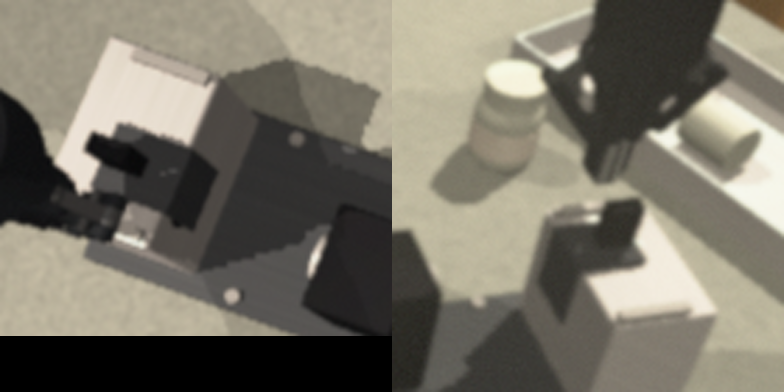

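Top view: the closed fingers at (80,205) stand just on the near side of the fin at (115,155). Now I lower and push along gate +x.

Request:
apply_moves --rows '[{"travel": [-0.05, -0.1, -0.15], "dr": [0, 0, -0.2], "claw": 0}, {"travel": [0, 0, -0.05], "dr": [0, 0, 0], "claw": 0}, {"travel": [0.2, -0.07, 0], "dr": [0, 0, 0], "claw": 0}, {"travel": [0.2, -0.07, 0], "dr": [0, 0, 0], "claw": 0}, {"travel": [0.2, -0.07, 0], "dr": [0, 0, 0], "claw": 0}]'

```text
t: 2.58
eef_pos: [574.8, 312.6, 129.1]
ee_rot: [-0.577, -0.405, 0.409, 0.579]
wrist_force: [-3.8, 1.6, 1.3]
width: -0.001
```

```bash
python3 st.py
```

```text
t 2.58 p [574.84 312.63 129.06] jaw 70.35097250401382 down [-0.01 -0.   -1.  ] F [-3.79  1.59  1.26] w -0.000672449236257594 gate -0.5132238885162757 80.75438458142634 vel 0.1652767344705339
```

Request:
apply_moves --rows '[{"travel": [0.2, -0.07, 0], "dr": [0, 0, 0], "claw": 0}, {"travel": [0.2, -0.07, 0], "dr": [0, 0, 0], "claw": 0}, {"travel": [0.15, -0.055, 0], "dr": [0, 0, 0], "claw": 0}]'

```text
t: 2.95
eef_pos: [603.2, 302.6, 129.0]
ee_rot: [-0.576, -0.405, 0.41, 0.58]
wrist_force: [-3.3, 0.7, 2.7]
width: -0.004
```

```bash
python3 st.py
```

```text
t 2.95 p [603.16 302.62 129.  ] jaw 70.35752079556997 down [-0.01 -0.   -1.  ] F [-3.29  0.68  2.66] w -0.003541796303019509 gate 29.524534554958667 80.81275877818356 vel 0.1316644963270273
```

Request:
apply_moves --rows '[{"travel": [0.08, -0.03, 0], "dr": [0, 0, 0], "claw": 0}, {"travel": [0.08, -0.03, 0], "dr": [0, 0, 0], "claw": 0}]'

```text
t: 3.2
eef_pos: [604.9, 302.2, 128.8]
ee_rot: [-0.573, -0.402, 0.414, 0.582]
wrist_force: [-16.7, 2.1, 9.2]
width: 0.002
```

```bash
python3 st.py
```

```text
t 3.2 p [604.94 302.22 128.76] jaw 70.51653136436308 down [-0.02  0.   -1.  ] F [-16.65   2.07   9.23] w 0.002144946942436458 gate 31.33148664432301 81.03144143395002 vel 0.06972138892012833
```

Request:
apply_moves --rows '[{"travel": [0.1, -0.035, 0], "dr": [0, 0, 0], "claw": 0}, {"travel": [0.1, -0.035, 0], "dr": [0, 0, 0], "claw": 0}]'

```text
t: 3.45
eef_pos: [604.7, 302.4, 128.6]
ee_rot: [-0.568, -0.398, 0.421, 0.584]
wrist_force: [-16.4, 0.8, 9.9]
width: 0.002
```

```bash
python3 st.py
```

```text
t 3.45 p [604.67 302.44 128.6 ] jaw 70.8590149101371 down [-0.04 -0.   -1.  ] F [-16.35   0.75   9.89] w 0.002173557661991895 gate 31.012596402278326 81.14306302377776 vel 0.09095866088929161
```

Request:
apply_moves --rows '[{"travel": [-0.2, 0.07, 0], "dr": [0, -0.25, 0], "claw": 0}, {"travel": [-0.2, 0.07, 0], "dr": [0, -0.25, 0], "claw": 0}, {"travel": [0, 0, 0.6], "dr": [0, 0, 0], "claw": 0}, {"travel": [0, 0, 0.8], "dr": [0, 0, 0], "claw": 0}, {"travel": [-0.7, -0.7, 0.8], "dr": [0, 0, -1], "claw": 0.3}, {"travel": [-0.7, -1, 0.3], "dr": [0, 0, -1], "claw": 0.7}, {"travel": [-0.4, -1, 0], "dr": [0, 0, -1], "claw": 0.7}, {"travel": [-0.2, -1, 0], "dr": [0, 0, -1], "claw": 0.7}, {"travel": [0, -1, 0], "dr": [0, 0, -1], "claw": 0.7}]'

```text
t: 4.58
eef_pos: [486.8, 70.4, 256.3]
ee_rot: [0.642, 0.305, -0.297, -0.637]
wrist_force: [0.7, -1.4, 0.2]
width: 0.697
```

```bash
python3 st.py 489 -235 200
python3 - <<'E'
from station import camera
import cv2,numpy as np
from ov import *
T=camera("top")[:,:,::-1].copy();S=camera("scene")[:,:,::-1].copy()
cv2.imwrite("pics/top2.png",T);cv2.imwrite("pics/scene2.png",S)
g=[548.27,236.37,-.3416];B=[box(g,43,57,67,93,116,150)]
draw("top",T,B,np.array((100,125)),(140,120),2.8,"pics/a.png");draw("scene",S,B,np.array((400,150)),(140,120),2.8,"pics/b.png")
cv2.imwrite("pics/q2.png",np.hstack([cv2.imread("pics/a.png"),cv2.imread("pics/b.png")]))
E
```

```text
t 4.58 p [486.77  70.44 256.29] jaw 50.468510253603014 down [ 0.01 -0.   -1.  ] F [ 0.73 -1.35  0.22] w 0.6973809907348645 gate -2.360027542630192 -176.94652881956327 vel 0.5252393927799189
units left [ 0.04 -6.11 -1.13]
```

View pics/q2.png

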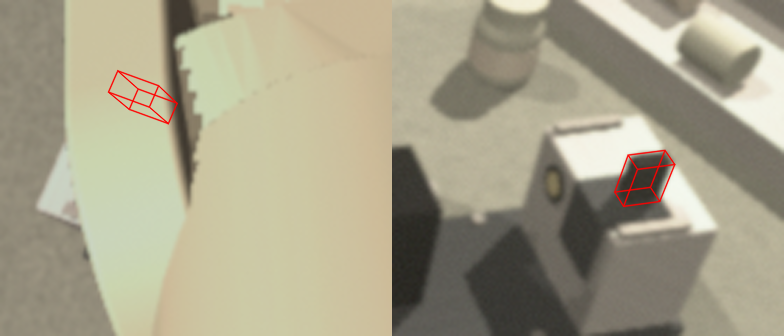

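The scene crop shows the fin at (645,180), matching the model at 50 mm, and the lamp aperture is uncovered. Next, over to the cell.

Request:
apply_moves --rows '[{"travel": [0, -0.45, 0], "dr": [0, 0, -1], "claw": 0.7}, {"travel": [0, -0.45, 0], "dr": [0, 0, -1], "claw": 0.7}, {"travel": [0, -0.45, 0], "dr": [0, 0, -1], "claw": 0.7}, {"travel": [0, -0.45, 0], "dr": [0, 0, -1], "claw": 0.7}, {"travel": [0, -0.45, 0], "dr": [0, 0, -1], "claw": 0.7}, {"travel": [0, -0.45, 0], "dr": [0, 0, -1], "claw": 0.7}, {"travel": [0, -0.45, 0], "dr": [0, 0, -1], "claw": 0.7}, {"travel": [0, -0.45, 0], "dr": [0, 0, -1], "claw": 0.7}, {"travel": [0, -0.45, 0], "dr": [0, 0, -1], "claw": 0.7}, {"travel": [0, -0.45, 0], "dr": [0, 0, -1], "claw": 0.7}, {"travel": [0, -0.45, 0], "dr": [0, 0, -1], "claw": 0.7}, {"travel": [0, -0.45, 0], "dr": [0, 0, -1], "claw": 0.7}, {"travel": [0, -0.4, 0], "dr": [0, 0, -1], "claw": 0.7}, {"travel": [0, 0, 0], "dr": [0, 0, -0.5], "claw": 0.7}, {"travel": [0, 0, 0], "dr": [0, 0, 0], "claw": 0.7}]'

```text
t: 6.55
eef_pos: [488.1, -245.1, 255.9]
ee_rot: [0.711, -0.046, 0.05, -0.7]
wrist_force: [-1.2, 0.6, 0.3]
width: 0.704
```

```bash
python3 st.py 489 -235 130
```

```text
t 6.55 p [ 488.11 -245.08  255.87] jaw -7.777077265807194 down [ 0.   -0.02 -1.  ] F [-1.17  0.56  0.31] w 0.7044289608657401 gate 104.59643431566494 -473.78425453378827 vel 0.008269254713616041
units left [ 0.02  0.2  -2.52]
```

Request:
apply_moves --rows '[{"travel": [0, 0.2, -0.4], "dr": [0.25, 0, 0.8], "claw": 0.7}, {"travel": [0, 0, -0.6], "dr": [0, 0, 0], "claw": 0.7}, {"travel": [0, 0, -0.6], "dr": [0, 0, 0], "claw": 0.7}, {"travel": [0, 0, -0.6], "dr": [0, 0, 0], "claw": 0.7}, {"travel": [0, 0, 0], "dr": [0, 0, 0], "claw": 0.7}]'

```text
t: 7.18
eef_pos: [490.2, -228.4, 144.4]
ee_rot: [-0.705, 0.021, -0.026, 0.708]
wrist_force: [-0.6, -0.1, -0.1]
width: 0.701
```

```bash
python3 st.py 489 -235 36;  python3 - <<'E'
from station import camera
import cv2,numpy as np
from ov import *
T=camera("top")[:,:,::-1].copy();S=camera("scene")[:,:,::-1].copy()
c=[489.5,-235,-.08];B=[box(c,-20,20,-13,13,6,81)]
draw("top",T,B,np.array((370,170)),(140,120),2.8,"pics/a.png");draw("scene",S,B,np.array((140,230)),(140,120),2.8,"pics/b.png")
cv2.imwrite("pics/q3.png",np.hstack([cv2.imread("pics/a.png"),cv2.imread("pics/b.png")]))
E
```

```text
t 7.17 p [ 490.25 -228.39  144.39] jaw -3.8698106464344613 down [ 0.01  0.   -1.  ] F [-0.59 -0.07 -0.07] w 0.7006671837840877 gate 101.02430664326391 -457.34531502900506 vel 0.03495799680982938
units left [-0.02 -0.13 -2.17]
```

View pics/q3.png

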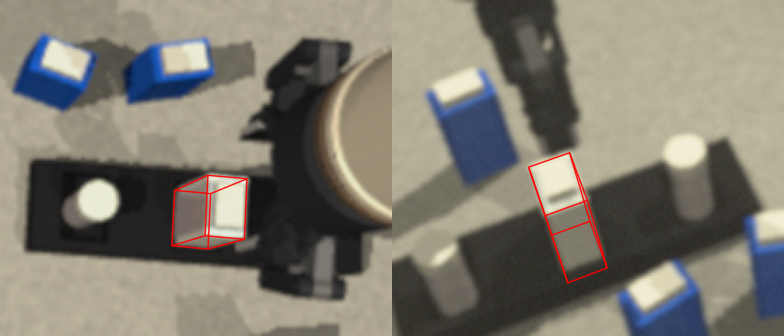

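Request:
apply_moves --rows '[{"travel": [-0.02, -0.13, -0.3], "dr": [0, 0, -0.1], "claw": 0.7}, {"travel": [0, 0, -0.4], "dr": [0, 0, 0], "claw": 0.7}, {"travel": [0, 0, 0], "dr": [0, 0, 0], "claw": 0.7}]'

```text
t: 7.65
eef_pos: [493.9, -238.1, 113.9]
ee_rot: [0.707, -0.02, 0.033, -0.706]
wrist_force: [0.1, -0.1, 0.6]
width: 0.696
```

```bash
python3 st.py 489 -235 36
```

```text
t 7.65 p [ 493.89 -238.06  113.93] jaw -4.3223281119505765 down [ 0.02 -0.   -1.  ] F [ 0.1  -0.09  0.62] w 0.6959822595493395 gate 107.69189227083956 -465.2332828270146 vel 0.029584040253613733
units left [-0.1   0.06 -1.56]
```

Request:
apply_moves --rows '[{"travel": [-0.08, 0.06, -0.2], "dr": [0, 0.2, 0], "claw": 0.7}, {"travel": [0, 0, 0], "dr": [0, 0, 0], "claw": 0.7}, {"travel": [0, 0, 0], "dr": [0, 0, 0], "claw": 0.7}]'

```text
t: 8.02
eef_pos: [490.7, -235.8, 104.9]
ee_rot: [0.707, -0.025, 0.029, -0.706]
wrist_force: [-0.1, 1.3, -0.5]
width: 0.696
```

```bash
python3 st.py 489 -235 36
```

```text
t 8.03 p [ 490.7  -235.8   104.92] jaw -4.353563826624584 down [ 0.01 -0.   -1.  ] F [-0.11  1.33 -0.53] w 0.696334846348468 gate 103.93002932417022 -464.1772498353548 vel 0.005562471416215701
units left [-0.03  0.02 -1.38]
```

Good; straight down in slow steps.

Request:
apply_moves --rows '[{"travel": [-0.02, 0.01, -0.25], "dr": [0, 0.1, 0], "claw": 0.7}, {"travel": [0, 0, -0.25], "dr": [0, 0, 0], "claw": 0.7}, {"travel": [0, 0, -0.25], "dr": [0, 0, 0], "claw": 0.7}, {"travel": [0, 0, 0], "dr": [0, 0, 0], "claw": 0.7}]'

```text
t: 8.52
eef_pos: [489.5, -235.1, 64.7]
ee_rot: [0.707, -0.027, 0.026, -0.706]
wrist_force: [0.4, -0.1, 0.4]
width: 0.699
```

```bash
python3 st.py 489 -235 36
```

```text
t 8.53 p [ 489.48 -235.05   64.66] jaw -4.341021319777821 down [-0. -0. -1.] F [ 0.44 -0.06  0.41] w 0.6994912999340998 gate 102.52888894140983 -463.8784271355057 vel 0.009914450635774268
units left [-0.01  0.   -0.57]
```

Request:
apply_moves --rows '[{"travel": [0, 0, -0.25], "dr": [0, 0, 0], "claw": 0.7}, {"travel": [0, 0, -0.25], "dr": [0, 0, 0], "claw": 0.7}, {"travel": [0, 0, -0.05], "dr": [0, 0, 0], "claw": 0.7}, {"travel": [0, 0, 0], "dr": [0, 0, 0], "claw": 0.7}]'

```text
t: 9.02
eef_pos: [489.4, -235.1, 34.9]
ee_rot: [0.707, -0.028, 0.026, -0.706]
wrist_force: [0.5, 0.0, -0.4]
width: 0.697
```

```bash
python3 st.py 489 -235 36;  python3 - <<'E'
from station import camera
import cv2,numpy as np
from ov import *
T=camera("top")[:,:,::-1].copy();S=camera("scene")[:,:,::-1].copy()
c=[489.5,-235,-.08];B=[box(c,-20,20,-13,13,6,81)]
draw("top",T,B,np.array((370,170)),(140,120),2.8,"pics/a.png");draw("scene",S,B,np.array((140,230)),(140,120),2.8,"pics/b.png")
cv2.imwrite("pics/q4.png",np.hstack([cv2.imread("pics/a.png"),cv2.imread("pics/b.png")]))
E
```

```text
t 9.03 p [ 489.37 -235.14   34.93] jaw -4.351141514399756 down [-0. -0. -1.] F [ 0.5   0.   -0.44] w 0.6973158347193174 gate 102.46016300039963 -463.99491836800115 vel 0.00575415682795102
units left [-0.01  0.    0.02]
```

View pics/q4.png

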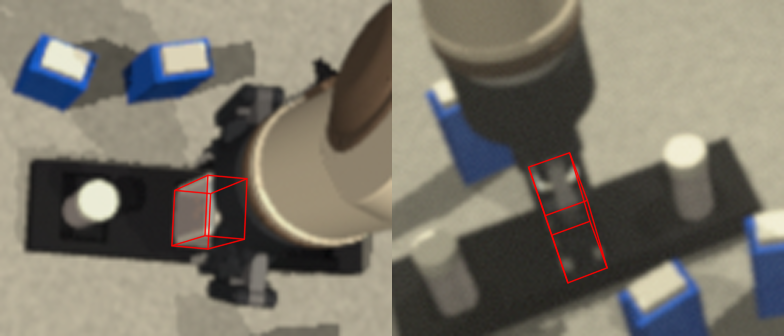

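The scene crop shows the front finger at (570,215), centred on the narrow frosted face. Closing.

Request:
apply_moves --rows '[{"travel": [0, 0, 0], "dr": [0, 0, 0], "claw": 0.5}, {"travel": [0, 0, 0], "dr": [0, 0, 0], "claw": 0.4}, {"travel": [0, 0, 0], "dr": [0, 0, 0], "claw": 0}, {"travel": [0, 0, 0], "dr": [0, 0, 0], "claw": 0}, {"travel": [0, 0, 0], "dr": [0, 0, 0], "claw": 0}]'

```text
t: 9.75
eef_pos: [490.2, -235.4, 36.2]
ee_rot: [0.708, -0.027, 0.027, -0.706]
wrist_force: [0.1, -0.5, -0.3]
width: 0.458
```

```bash
python3 st.py
```

```text
t 9.75 p [ 490.18 -235.43   36.24] jaw -4.347320233199919 down [ 0. -0. -1.] F [ 0.11 -0.52 -0.33] w 0.4578040391985956 gate 103.31479263824684 -463.9948321134559 vel 0.002530035131604199
```

Request:
apply_moves --rows '[{"travel": [0, 0, 0.2], "dr": [0, 0, 0], "claw": 0}, {"travel": [0, 0, 0.3], "dr": [0, 0, 0], "claw": 0}, {"travel": [0, 0, 0.4], "dr": [0, 0, 0], "claw": 0}, {"travel": [0, 0, 0.4], "dr": [0, 0, 0], "claw": 0}, {"travel": [0, 0, 0.5], "dr": [0, 0, 0], "claw": 0}, {"travel": [0, 0, 0.5], "dr": [0, 0, 0], "claw": 0}, {"travel": [0, 0, 0.5], "dr": [0, 0, 0], "claw": 0}, {"travel": [0, 0, 0.3], "dr": [0, 0, 0], "claw": 0}, {"travel": [0, 0, 0], "dr": [0, 0, 0], "claw": 0}]'

```text
t: 10.88
eef_pos: [490.7, -235.8, 204.3]
ee_rot: [0.708, -0.025, 0.029, -0.705]
wrist_force: [-0.6, -0.1, -1.6]
width: 0.466
```

```bash
python3 st.py 548.3 236.4 190
```

```text
t 10.88 p [ 490.68 -235.85  204.29] jaw -4.370080149326561 down [ 0.01 -0.01 -1.  ] F [-0.56 -0.14 -1.58] w 0.46606379964028793 gate 103.92806226158515 -464.22764868372496 vel 0.01701137764058328
units left [ 1.15  9.44 -0.29]
```

Request:
apply_moves --rows '[{"travel": [0.05, 0.2, 0], "dr": [0, 0, -0.1], "claw": 0}, {"travel": [0.05, 0.4, 0], "dr": [0, 0, -0.2], "claw": 0}, {"travel": [0.06, 0.5, 0], "dr": [0, 0, -0.2], "claw": 0}, {"travel": [0.06, 0.5, 0], "dr": [0, 0, -0.2], "claw": 0}, {"travel": [0.06, 0.5, 0], "dr": [0, 0, -0.2], "claw": 0}, {"travel": [0.06, 0.5, 0], "dr": [0, 0, -0.2], "claw": 0}, {"travel": [0.06, 0.5, 0], "dr": [0, 0, -0.2], "claw": 0}, {"travel": [0.06, 0.5, 0], "dr": [0, 0, -0.2], "claw": 0}, {"travel": [0.06, 0.5, 0], "dr": [0, 0, -0.2], "claw": 0}, {"travel": [0.06, 0.5, 0], "dr": [0, 0, -0.2], "claw": 0}, {"travel": [0.06, 0.5, 0], "dr": [0, 0, -0.2], "claw": 0}, {"travel": [0.06, 0.5, 0], "dr": [0, 0, -0.2], "claw": 0}, {"travel": [0.06, 0.5, 0], "dr": [0, 0, -0.2], "claw": 0}, {"travel": [0.06, 0.5, 0], "dr": [0, 0, -0.2], "claw": 0}, {"travel": [0.06, 0.5, 0], "dr": [0, 0, -0.2], "claw": 0}, {"travel": [0.06, 0.5, 0], "dr": [0, 0, -0.2], "claw": 0}, {"travel": [0.06, 0.4, 0], "dr": [0, 0, -0.2], "claw": 0}, {"travel": [0.06, 0.3, 0], "dr": [0, 0, -0.2], "claw": 0}, {"travel": [0.05, 0.2, 0], "dr": [0, 0, -0.1], "claw": 0}, {"travel": [0, 0, 0], "dr": [0, 0, 0], "claw": 0}]'

```text
t: 13.38
eef_pos: [526.4, 219.1, 178.5]
ee_rot: [0.7, -0.13, 0.101, -0.695]
wrist_force: [0.1, -0.1, -0.2]
width: 0.46
```

```bash
python3 st.py 548.3 236.4 190
```

```text
t 13.38 p [526.45 219.09 178.51] jaw -18.84991228810095 down [-0.04  0.   -1.  ] F [ 0.15 -0.06 -0.21] w 0.4603955719881846 gate -14.773147483385662 -23.595257507902495 vel 0.01272023284987811
units left [0.44 0.35 0.23]
```

Request:
apply_moves --rows '[{"travel": [0.2, 0.15, 0.1], "dr": [0, -0.3, -0.1], "claw": 0}, {"travel": [0.15, 0.15, 0], "dr": [0, -0.25, -0.05], "claw": 0}, {"travel": [0, 0, 0], "dr": [0, 0, 0], "claw": 0}, {"travel": [0, 0, 0], "dr": [0, 0, 0], "claw": 0}]'

```text
t: 13.88
eef_pos: [545.3, 233.2, 183.7]
ee_rot: [0.697, -0.12, 0.12, -0.697]
wrist_force: [-0.7, 0.2, -1.3]
width: 0.457
```

```bash
python3 st.py 548.3 236.4 130
```

```text
t 13.88 p [545.32 233.18 183.68] jaw -19.603920229594504 down [-0. -0. -1.] F [-0.72  0.19 -1.3 ] w 0.4574914030937279 gate -1.712569849899737 -3.999786088377194 vel 0.0038472558558308623
units left [ 0.06  0.06 -1.07]
```

Request:
apply_moves --rows '[{"travel": [0.05, 0.06, -0.2], "dr": [0, 0, 0], "claw": 0}, {"travel": [0, 0, -0.3], "dr": [0, 0, 0], "claw": 0}, {"travel": [0, 0, -0.3], "dr": [0, 0, 0], "claw": 0}, {"travel": [0, 0, -0.3], "dr": [0, 0, 0], "claw": 0}, {"travel": [0, 0, 0], "dr": [0, 0, 0], "claw": 0}, {"travel": [0, 0, 0], "dr": [0, 0, 0], "claw": 0}]'

```text
t: 14.62
eef_pos: [546.7, 234.9, 123.0]
ee_rot: [0.698, -0.122, 0.12, -0.696]
wrist_force: [-0.2, -0.0, -0.9]
width: 0.463
```

```bash
python3 st.py 548.3 236.4 93.2;  cat > look.py <<'E'
import sys
from station import camera,status
import cv2,numpy as np
from ov import *
T=camera("top")[:,:,::-1].copy();S=camera("scene")[:,:,::-1].copy()
cv2.imwrite("pics/T_"+sys.argv[1],T);cv2.imwrite("pics/S_"+sys.argv[1],S)
p=status.get_state()["eef_pos"];z=p[2]+7.3
c=[p[0],p[1],-.342];B=[box(c,-20,20,-13,13,z-37.5,z+37.5)]
draw("top",T,B,np.array((120,130)),(160,150),2.5,"pics/a.png");draw("scene",S,B,np.array((360,130)),(160,150),2.5,"pics/b.png")
cv2.imwrite("pics/"+sys.argv[1],np.hstack([cv2.imread("pics/a.png"),cv2.imread("pics/b.png")]))
E
python3 look.py q5.png
```

```text
t 14.62 p [546.7  234.86 122.98] jaw -19.6659050640267 down [-0. -0. -1.] F [-0.16 -0.01 -0.93] w 0.462527344556152 gate -0.9731029032365008 -1.9458547134366462 vel 0.011328368098727
units left [ 0.03  0.03 -0.6 ]
```

View pics/q5.png

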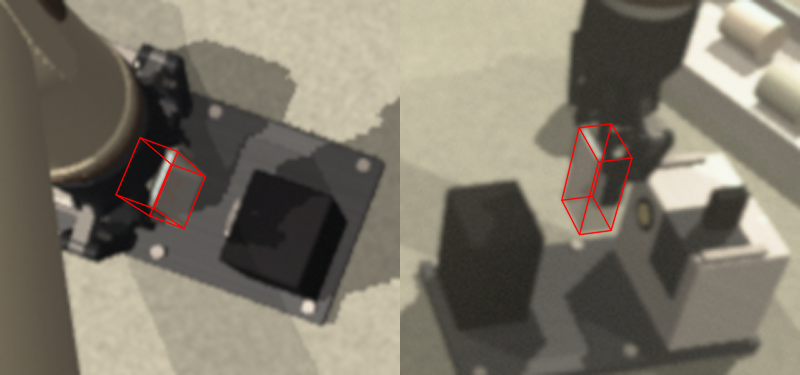

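Request:
apply_moves --rows '[{"travel": [0.03, 0.03, -0.2], "dr": [0, 0, 0], "claw": 0}, {"travel": [0, 0, -0.2], "dr": [0, 0, 0], "claw": 0}, {"travel": [0, 0, -0.15], "dr": [0, 0, 0], "claw": 0}, {"travel": [0, 0, 0], "dr": [0, 0, 0], "claw": 0}, {"travel": [0, 0, 0], "dr": [0, 0, 0], "claw": 0}]'

```text
t: 15.35
eef_pos: [548.8, 236.8, 94.5]
ee_rot: [0.697, -0.121, 0.12, -0.696]
wrist_force: [-0.0, -0.6, -1.2]
width: 0.46
```

```bash
python3 st.py 548.3 236.4 93.2; python3 look.py q6.png
python3 - <<'E'
import cv2
s=cv2.imread("pics/S_q6.png");t=cv2.imread("pics/T_q6.png")
cv2.imwrite("pics/q6s.png",cv2.resize(s[160:270,360:520],None,fx=5,fy=5,interpolation=2))
cv2.imwrite("pics/q6t.png",cv2.resize(t[140:270,120:280],None,fx=4.5,fy=4.5,interpolation=2))
E
```

```text
t 15.35 p [548.83 236.78  94.52] jaw -19.659707322578466 down [-0. -0. -1.] F [-0.01 -0.58 -1.19] w 0.46025144011197583 gate 0.39120346291793673 0.5794339151626579 vel 0.004304546459173622
units left [-0.01 -0.01 -0.03]
```

View pics/q6s.png

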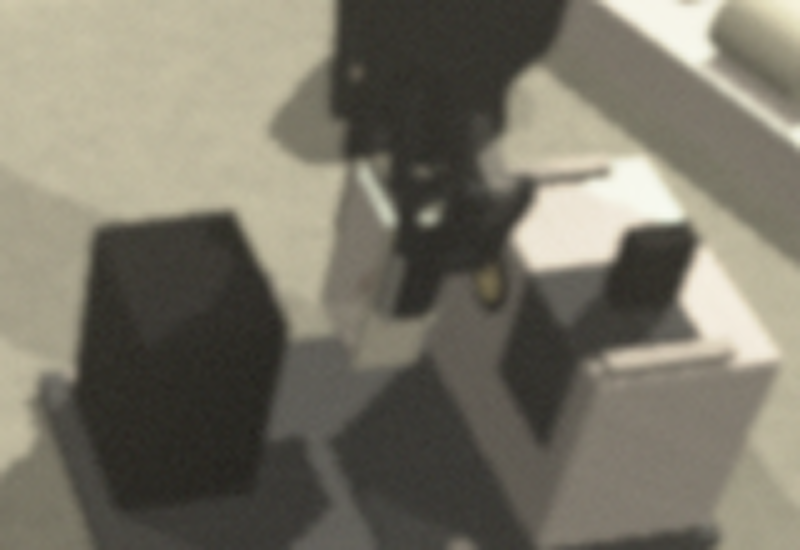

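View pics/q6t.png

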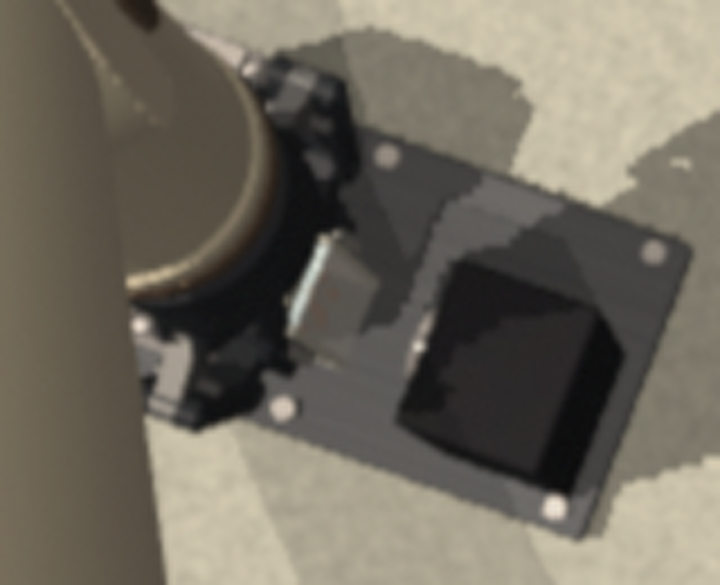

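View pics/q6.png

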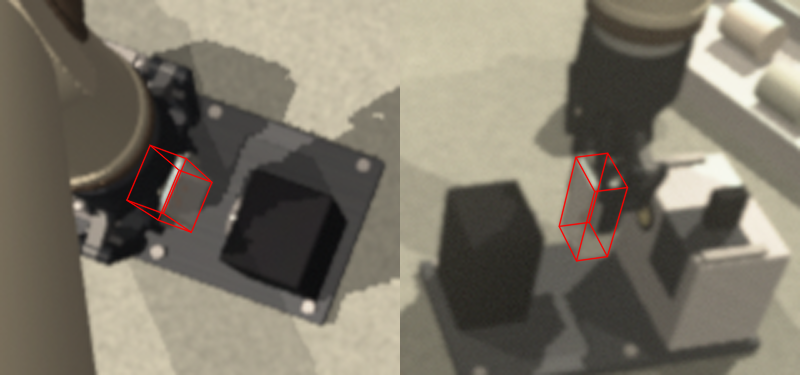

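```bash
python3 - <<'E'
from h import *
np.set_printoptions(precision=2,suppress=True)
g=np.array([548.27,236.37,-.3416])
T=lambda l,c:("top",l,px(c,(120,140),4.5)); S=lambda l,c:("scene",l,px(c,(360,160),5))
h=37.5
O=[S((20,-13,h),(395,222)),S((-20,-13,h),(358,168)),S((20,-13,-h),(355,368)),S((20,13,-h),(425,355)),S((-20,-13,-h),(325,310)),
T((20,-13,h),(330,235)),T((-20,-13,h),(288,325)),T((20,-13,-h),(378,278)),T((-20,-13,-h),(342,365))]
def f(p,O): return np.concatenate([proj(n,pose(p[:3],[l])+[0,0,p[3]])[0]-q for n,l,q in O])
for o in(O,[a for a in O if a[0]=="scene"],[a for a in O if a[0]=="top"]):
    r=least_squares(f,[548,236,-.34,100],args=(o,),loss="soft_l1"); p=r.x
    d=p[:2]-g[:2];c,s=np.cos(g[2]),np.sin(g[2]); print(p,"in gate",c*d[0]+s*d[1],-s*d[0]+c*d[1]); print(f(p,o).reshape(-1,2).T)
# aperture marks
print("lamp aperture pred in S crop",(proj("scene",pose(g,[[0,50,85]]))-[360,160]+.5)*5-.5)
print("det lens pred in T0 crop",(proj("top",pose(g,[[0,-50,85],[0,-47,85]]))-[100,125]+.5)*4.2-.5)
E
python3 - <<'E'
import cv2
s=cv2.imread("pics/S_q6.png");s2=cv2.imread("pics/scene2.png")
import numpy as np
cv2.imwrite("pics/q7.png",np.hstack([cv2.resize(i[190:250,420:490],None,fx=5.5,fy=5.5,interpolation=2) for i in(s,s2)]))
E
```

```text
[551.06 237.58  -0.34 105.  ] in gate 2.2233607243441025 2.0729458155574942
[[ 0.23  0.08  0.81 -0.78 -0.07  0.22  0.3  -0.05 -0.37]
 [ 1.52 -1.5   0.14  1.09 -2.09 -0.56  1.47 -0.45  0.25]]
[539.08 251.54  -0.32  87.98] in gate -13.745336193771202 11.213107784742201
[[ 0.25 -0.15  1.03 -1.01 -0.12]
 [ 2.02 -0.58 -0.12  0.65 -1.93]]
[555.7  243.03  -0.36  84.24] in gate 4.7723805593342306 8.763345022894178
[[ 0.37  0.32 -0.18 -0.64]
 [-0.18  1.08 -0.35 -0.3 ]]
lamp aperture pred in S crop [[491.71 279.93]]
det lens pred in T0 crop [[492.95 390.49]
 [486.38 388.09]]
```

View pics/q7.png

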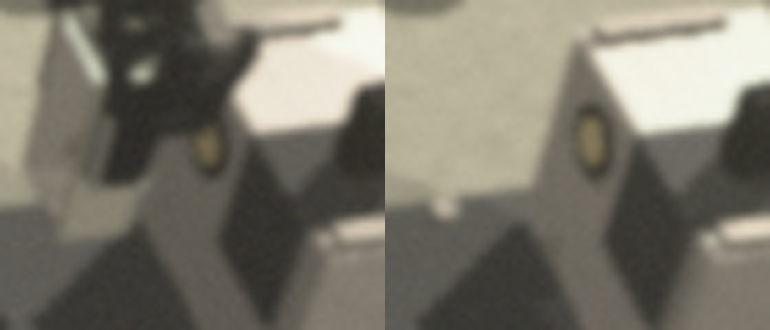

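Run:
```python
from h import *
np.set_printoptions(precision=2,suppress=True)
h=37.5
S=lambda l,c:("scene",l,px(c,(420,190),5.5)); T=lambda l,c:("top",l,px(c,(120,140),4.5))
O=[S((20,-13,h),(100,82)),S((-20,-13,h),(65,15)),S((20,-13,-h),(62,240)),S((20,13,-h),(135,225)),S((-20,-13,-h),(27,172)),
T((20,-13,h),(330,235)),T((-20,-13,h),(288,325)),T((20,-13,-h),(378,278)),T((-20,-13,-h),(345,365))]
def f(p,O,z=None,xy=None):
    z=p[-1] if z is None else z; xy=p[:2] if xy is None else xy
    return np.concatenate([proj(n,pose([*xy,-.342],[l])+[0,0,z])[0]-q for n,l,q in O])
for o in(O,O[:5],O[5:]):
    a=least_squares(f,[548,236],args=(o,101.8)).x; b=least_squares(f,[100.],args=(o,None,(548.8,236.8))).x
    print("xy",a,"z",b, "z+xy",least_squares(f,[548,236,100],args=(o,)).x)
print(f([0,0],O,101.8,(548.8,236.8)).reshape(-1,2).T)
```

```text
xy [550.62 238.55] z [105.38] z+xy [551.09 237.08 105.52]
xy [548.31 240.04] z [104.34] z+xy [544.57 244.5   96.54]
xy [552.03 238.23] z [110.75] z+xy [555.75 243.    83.54]
[[-0.37 -1.52 -0.76 -1.68 -1.27  1.1   1.28  0.71 -0.19]
 [ 1.72  0.12  0.67  1.72 -0.76  1.19  3.16  1.1   1.76]]
```

Run:
```python
from ov import *
T=cv2.imread("pics/T_q6.png");S=cv2.imread("pics/S_q6.png")
for k,(x,y,z) in enumerate([(548.8,236.8,101.8),(551,238,103)]):
    B=[box([x,y,-.342],-20,20,-13,13,z-37.5,z+37.5)]
    draw("top",T,B,np.array((170,180)),(40,50),9.5,f"pics/a{k}.png");draw("scene",S,B,np.array((415,185)),(40,50),9.5,f"pics/b{k}.png")
r=[np.hstack([cv2.imread(f"pics/{n}{k}.png") for k in(0,1)]) for n in "ab"]
cv2.imwrite("pics/q8.png",r[0]);cv2.imwrite("pics/q9.png",r[1])
```

```text
(no output)
```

View pics/q8.png

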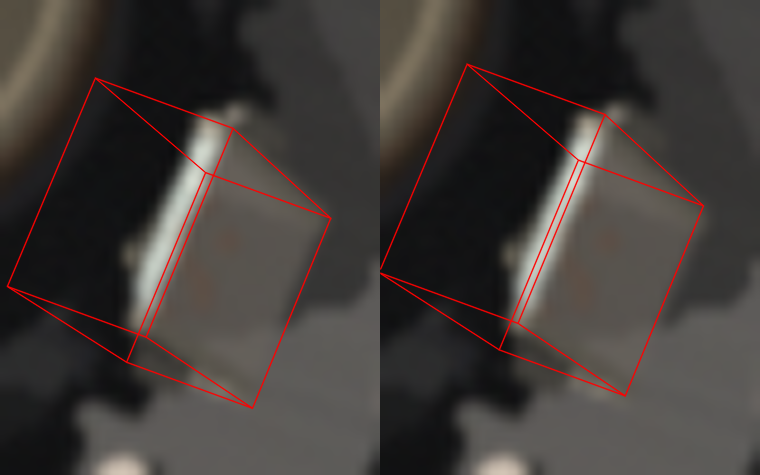

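View pics/q9.png

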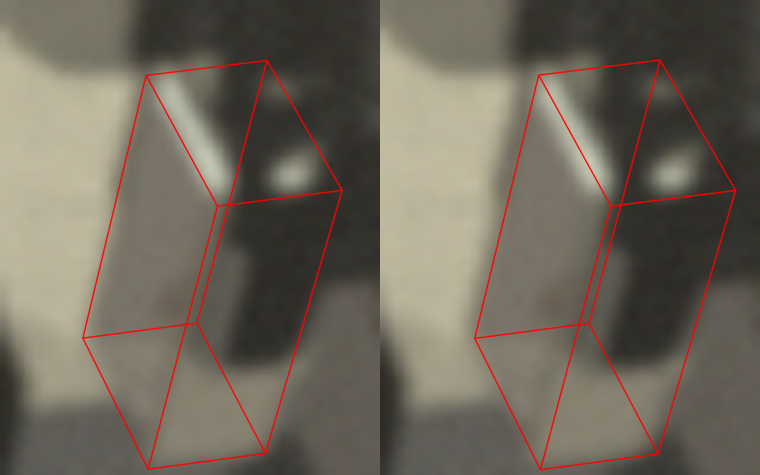

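The overlays agree with the tool pose within about 2 mm: the top crop puts the cell edge at (600,112) and the scene crop has its bottom corner at (541,470). A small trim toward the mean of both measurements.

Request:
apply_moves --rows '[{"travel": [-0.03, -0.02, -0.04], "dr": [0, 0, 0], "claw": 0}, {"travel": [0, 0, 0], "dr": [0, 0, 0], "claw": 0}, {"travel": [0, 0, 0], "dr": [0, 0, 0], "claw": 0}]'

```text
t: 15.82
eef_pos: [547.6, 235.8, 93.2]
ee_rot: [0.697, -0.121, 0.121, -0.696]
wrist_force: [-0.2, 0.1, -0.7]
width: 0.46
```

```bash
python3 st.py 547.4 235.9 92.5
```

```text
t 15.82 p [547.61 235.84  93.17] jaw -19.662813665396527 down [-0. -0. -1.] F [-0.19  0.12 -0.67] w 0.46008624711185114 gate -0.44385542386478266 -0.7248513672616316 vel 0.002772131679705165
units left [-0.    0.   -0.01]
```

```bash
python3 look.py q10.png
python3 - <<'E'
import cv2
cv2.imwrite("pics/q11.png",cv2.imread("pics/S_q10.png"))
E
python3 st.py
```

```text
t 15.93 p [547.6  235.81  93.13] jaw -19.668398741802264 down [-0. -0. -1.] F [ 0.12 -0.7  -0.13] w 0.45926146692990744 gate -0.44241769185067614 -0.7522478416753671 vel 0.0018704469826400527
```

View pics/q11.png

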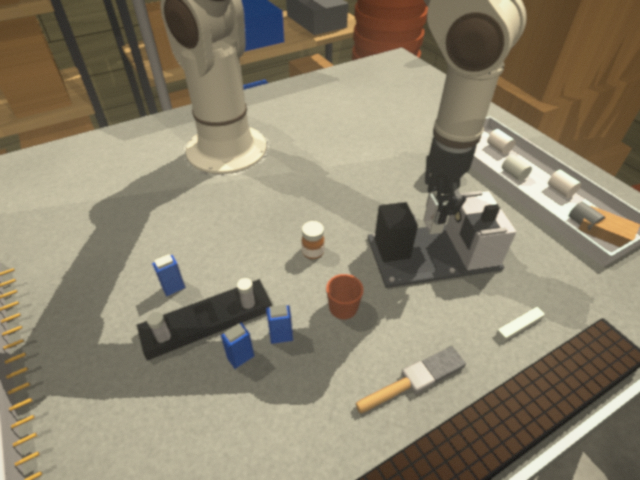

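The final picture shows the cell held in the gap at (440,210) and the fin at its open end (490,212). Both vials are still in the rack at (246,292) and, in shadow, (160,326). The look-alikes have not moved.

```bash
python3 -c "
from station import arm; print(arm.finish_job())"
```

```text
the job is handed in; nothing more can be done
None
```

I opened the shutter, took the sample cell from the middle bay by its frosted faces, and handed the job in at about 16 s with the cell held upright in the gate.

- **Shutter:** I pushed the fin with closed fingers until it would go no further, at a force of about 17 N. The camera then showed the fin at the 50 mm position and the lamp aperture uncovered.
- **Cell position:** The last tool reading put the cell 0.4 mm (x) and 0.75 mm (y) from the beam centre, with the window at about 85 mm. It was level, within about 0.1° of the gate's axes, and under 1 N showed at the wrist.
- **Rest of the scene:** Both vials and the blue look-alikes were still in place in the final picture.

**Disagreement:** Before the last trim, the camera overlays put the cell about 2 mm from where the tool pose put it. That is about the size of the calibration error. I trimmed the position to between the two estimates and did not re-measure it from the pictures afterwards.

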